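# Fit a turned knob on the sander's D-shaft and hold it pressed

### The arm

A 6-joint arm with a two-finger parallel gripper is mounted at the origin on the work surface. World frame = base frame: x ahead of the robot, y to its left, z up, the work surface at z = 0. Lengths are in m, angles in rad, forces in N, time in s.
With the tool pointing down it reaches from about 0.35 to 0.975 m from the base axis. Payload 4.9 kg.
Tool frame: the origin (TCP) lies at the very end of the fingers, on their centre line; the grasp point (between the pads) lies manip.grip_point_offset behind it (manip.grip_point_offset is the distance from the TCP to the grasp point, in m); z points along the fingers, y is the line along which they close (so a half turn about z gives the same grasp; the last joint's range is limited). The gripper opens to 85 mm and grips with 20 to 120 N. Pads are 22 mm wide; open, the fingers measure 114 mm over their backs; the gripper's body (76 mm by 85 mm) begins 54 mm behind the grasp point. The pads swing forward as they close: fully open they stand 13 mm farther back than shut.
Start: joints at [-1.447, 0.053, 1.613, -0, 1.476, -0.119], TCP at [0.15, -0.607, 0.231] pointing down, gripper open.
Joint ranges: [-3.01, 3.01], [-1.01, 2.22], [0.06, 2.58], [-1.02, 4.17], [0.09, 2.62], [-3.14, 3.14]. Speed limits (rad/s): [2.57, 2.57, 3.14, 3.14, 3.14, 3.14].

### API

Orientations are given as a unit quaternion [w, x, y, z].
In Python, from plant import manip gives the robot as it stands.
- The arm moves only by the shell command python3 -m crank 'ROWS' [OPENING]. ROWS is JSON, a list of rows, each an object of numbers: "x", "y", "z": the shift along the tool's x, y, z in cm; "turn": the turn about the tool's z in rad. In form: [{"x": .., "y": .., "z": .., "turn": ..}, ...]. A call has 1 to 5 rows; each row shifts and turns the commanded pose from where the row before left it, along the tool's axes as they then stand; what a row does not reach is not made up. A row lasts 1/10 s, in which the tool goes at most 50 mm and 8.59 degrees, less where a joint would pass 70% of its speed; a pose out of reach is approached as far as the arm can. A call with a gripper value outside its range is refused whole. OPENING is the opening in per cent of the stroke, from 0 (shut) to 100 (fully open), set as the call begins (- or left out, the last holds). The fingers move at their own pace and stop on an object; the grip force is fixed at half the most. Time passes only in rows, so rows that do not move let the fingers close. It gives the time, the measured TCP pose, the force, the opening and the grip force at its end, in the units of the state.
- manip.state(): the state, without advancing time (a new reading comes with each control period).
- manip.grab_frame(name): name is "scene" or "top" or "wrist"; returns (picture, depth): 384x512x3 uint8, red, green, blue; 384x512 float32, m along the optical axis (not along the pixel's ray), 0 where there is no reading.
- manip.camera_model(name): a dict with "mtx" (3x3 intrinsics, pixels), "world_to_cam" (4x4, takes a point from world to camera coordinates). Camera axes: x right, y down, z forward; pixel columns grow to the right and rows downward; lengths in m; the calibration is good to about 2 mm. A picture is of the moment at which its call begins: read the wrist's pose just before it. camera_model takes no time and is no camera call; for the wrist camera it gives the pose at the moment of the call.
- manip.job_done(): hands the job in; it is judged then, once.
The state is a dict: "time": time; "joint_pos": joint angles; "joint_vel": joint speeds; "joint_efforts": joint torques, N m; "tool_pos": TCP position; "tool_rot": TCP orientation; "contact_force": force on the tool from outside, world axes, zero at the start; "ft_torque": the same for the moment, N m; "gripper_width": opening from 0.0 (shut) to 1.0 (fully open); "grasp_force": force on a finger pad.
Only numpy, scipy, OpenCV 4.12 (cv2) and the standard library are available. Lean on these libraries where they do the work, as an engineer would, in place of code of your own. Each camera call takes 0.05 s, during which the arm holds its last target. There are 200 camera calls.

### The job

Lift the dark wooden knob up off its dowel on the finishing rack, turn it so that its D-shaped bore matches the D-shaft of the blue sander control box (white marks on the same side), and push it down onto the shaft until it is fully home, with the black spring collar under it pressed all the way down. Do not let go: finish with the gripper still holding the knob pressed fully home. Leave the wooden rings, the sanding block and the wax jar where they are.

Things in the scene. Friction and masses are not known exactly. Their poses are not given: they have to be found in the camera images.
- knob: Dark brown turned wooden knob, 60 to 130 g: round skirt 50 mm in diameter, 32 mm high, with a grip bar on top; 56 mm high in all. Origin at the centre of the skirt's underside, z up. White line on the +x half of the bar's top, the bar's +x end and down the skirt: the side of the bore's flat. It starts over one of the dowels, underside on the rack.
- knob_bar (a point): Centre of the knob's grip bar, on its axis, 44 mm above its underside; axes as knob. The bar is 46 mm long (along x), 14 mm wide (y) and 24 mm high, with 12 mm of it above and below this point; pinch it across its width, from above, just over the skirt.
- knob_bore (a point): Centre of the mouth of the blind D-shaped bore in the knob's underside, on its axis (same place and axes as knob). Bore 22.4 mm in diameter, 26 mm deep, its flat wall 6.2 mm from the axis on the +x side.
- rack: Fixed finishing rack: brown wooden block 90 mm (x) by 260 mm (y) by 30 mm high, origin at the centre of its underside. Three upright round dowels, 9 mm in diameter, stand 24 mm above its top at y = -80, 0 and +80 mm of its frame; the knob is on one and the pale rings on the two others.
- control_box: Fixed blue sander control box, 180 mm (x) by 220 mm (y) by 70 mm high, origin at the centre of its underside. The D-shaft stands on its top, at x = 0, y = 30 mm of its frame; a red button 20 mm high at x = -50, y = -75 mm is not used.
- shaft: Fixed brass D-shaft on the control box: origin on its axis at the level of the box's top (70 mm above the bench), z up. 20 mm in diameter, 30 mm high, with the flat 5 mm from the axis, facing its +x; the uppermost 3 mm are chamfered. It does not turn. The knob fits only with its x along the shaft's x (same way round, within about 7 degrees).
- shaft_top (a point): Centre of the shaft's upper end, on the axis, 30 mm above the box's top; axes as shaft.
- collar (a joint): Black round spring collar, 68 mm in diameter, around the shaft, with a white line from the shaft to its rim on the side of the shaft's flat (+x). Value 0 m: up, its top 14 mm above the box's top; 0.006 m: pressed all the way down, top 8 mm above the box's top. The knob's underside presses it; the spring needs about 3 N to start and 8 N to be fully down, and springs back when released.
- ring_a: Pale wooden ring, 56 mm outside, 26 mm hole, 18 mm high, lying loosely over a dowel of the rack; bystander. Origin at the centre of its underside.
- ring_b: A second pale wooden ring like ring_a, over another dowel; bystander.
- sanding_block: Cork sanding block with a green sole, 65 mm (x) by 110 mm (y) by 33 mm high, on the bench; bystander. Origin at the centre of its underside.
- wax_jar: Amber wax jar with a brass-coloured lid, 68 mm in diameter, 60 mm high, on the bench; bystander. Origin at the centre of its underside.

How it is judged:
On the way:
1. the knob is lifted clear above its dowel, in the gripper (z of knob in the frame of rack above 0.058 m and contact force between the fingers and knob above 1 N), for 0.1 s.
At the end, for the whole second after the job is handed in: the knob sits on the D-shaft (within 3 mm of its axis, within 0.2 rad of its flat, tilted less than 0.1 rad), its underside less than 10.5 mm above the box's top, the spring collar pressed down more than 4.5 of its 6 mm, and the fingers still bear on the knob with more than 2 N (horizontal distance between knob and shaft below 0.003 m and z of knob in the frame of shaft below 0.0105 m and angle between the x axis of knob and the x axis of shaft, either way round below 0.2 rad and angle between knob's own z axis and vertical below 0.1 rad and value of joint collar above 0.0045 m and contact force between the fingers and knob above 2 N); the arm keeps its last pose, push and grip.
It fails at once if a bystander (ring, sanding block, wax jar) is moved more than 30 mm (distance of any of ring_a, ring_b, sanding_block, wax_jar from where it was at the start of the episode above 0.03 m).
It also fails if it takes over 38 s, if anything falls off the work surface, if the arm or the gripper's body presses on something with over 40 N, if the wrist force passes 120 N, or if a joint passes its speed limit or range.

## Working session

There is one attempt and no reset: what is moved stays moved. The work goes in short steps, Python scripts to look and compute and a shell command to move; the robot and the scene stay as the last step left them, time stands still between calls to the robot, and variables do not carry over. Pictures are saved under pics/ and viewed, at most 10 in all, crops included, and the job is handed in when it is done.

```bash
mkdir -p pics; cat > h.py <<'E'
import numpy as np,cv2
from plant import manip
def snap(n,f):
    p,d=manip.grab_frame(n); m=manip.camera_model(n)
    cv2.imwrite(f'pics/{f}.png',p[...,::-1]); np.savez(f'pics/{f}.npz',d=d,K=m['mtx'],T=m['world_to_cam'],p=p)
def pt(f,u,v,z=None):
    a=np.load(f'pics/{f}.npz'); K,T,d=a['K'],np.array(a['T']),a['d']; Ti=np.linalg.inv(T)
    r=np.linalg.inv(K)@[u,v,1]
    if z is None:
        s=np.median(d[int(v)-1:int(v)+2,int(u)-1:int(u)+2])
    else:
        s=(z-Ti[2,3])/(Ti[:3,:3]@r)[2]
    return (Ti@np.r_[r*s,1])[:3]
E
python3 - <<'E'
from h import *
snap('top','top1')
a=cv2.imread('pics/top1.png');cv2.imwrite('pics/top1b.png',cv2.resize(a,(768,576)))
s=manip.state();print(s['time'],s['tool_pos'],s['tool_rot'],s['gripper_width'],s['contact_force'],manip.grip_point_offset)
E
```

```text
0.05 [ 0.15020076 -0.60601732  0.23004675] [-1.05889408e-03  9.92639062e-01  1.21105622e-01 -5.44724500e-06] 0.9973923444142486 [ 0.52875592  0.31422863 -1.1792116 ] 0.0187
```

View pics/top1b.png

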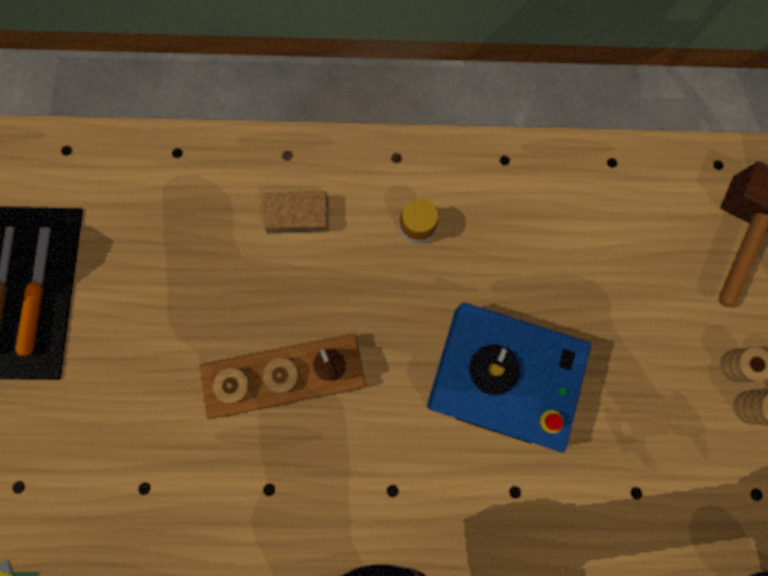

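The top view shows the knob at about (328,364), with its white mark up and to the left. The shaft is at about (496,369), with its mark up and to the right (both in 1.5x pixels). I'll enlarge both.

```bash
python3 - <<'E'
from h import *
a=cv2.imread('pics/top1.png')
c=np.hstack([cv2.resize(a[215:275,190:250],(400,400),interpolation=cv2.INTER_CUBIC),cv2.resize(a[215:275,300:360],(400,400),interpolation=cv2.INTER_CUBIC)])
cv2.imwrite('pics/c1.png',cv2.convertScaleAbs(c,alpha=1.8))
print(pt('top1',218,240),pt('top1',330,246),pt('top1',330,246,.1),pt('top1',320,250),pt('top1',225,228))
E
```

```text
[0.5022613  0.10439861 0.0854081 ] [ 0.49132621 -0.15184843  0.09964189] [ 0.4913115  -0.15176886  0.1       ] [ 0.4825237  -0.13188671  0.08361205] [0.53504176 0.0932345  0.02910346]
```

View pics/c1.png

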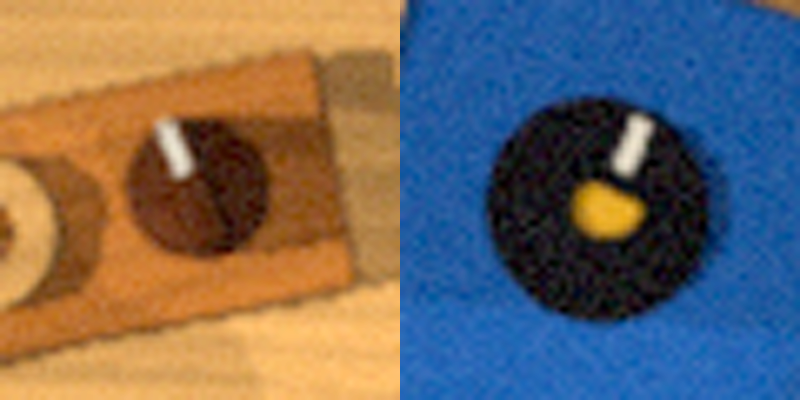

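```bash
cat >> h.py <<'E'
from scipy.spatial.transform import Rotation as R
def rot():
    s=manip.state();q=s['tool_rot'];return np.array(s['tool_pos']),R.from_quat([*q[1:],q[0]])
def go(target,yaw):
    p,r=rot(); x=r.as_matrix()[:,0]; y=np.arctan2(x[1],x[0])
    dt=-((yaw-y+np.pi/2)%np.pi-np.pi/2)
    print('tool yaw',round(y,4),'tool-frame cm',np.round(r.inv().apply(np.array(target)-p)*100,2),'turn',round(dt,4),'j6',round(manip.state()['joint_pos'][5],3),'t',manip.state()['time'],'tilt z',np.round(r.as_matrix()[:,2],4))
E
python3 - <<'E'
from h import *
L=lambda x,y,z:pt('top1',190+x/6.667,215+y/6.667,z)
Q=lambda x,y,z:pt('top1',300+(x-400)/6.667,215+y/6.667,z)
ang=lambda a,b:np.arctan2(*(b-a)[1::-1])
k=L(198,187,.062);print('knob',k,'line',ang(L(185,175,.086),L(168,128,.086)),ang(k,L(175,148,.086)))
s=Q(598,210,.084);print('shaft',s,ang(Q(623,175,.084),Q(641,118,.084)),ang(s,Q(641,118,.084)),'brass',Q(607,210,.1))
go([k[0],k[1],.25],ang(L(185,175,.086),L(168,128,.086)))
E
```

```text
knob [0.49640772 0.10228065 0.062     ] line 0.3810610797186607 0.4785259988633347
shaft [ 0.49081599 -0.15458975  0.084     ] -0.33458148558579487 -0.46280377709743886 brass [ 0.49022041 -0.15413684  0.1       ]
tool yaw 0.2428 tool-frame cm [ 50.64 -60.43  -1.86] turn -0.1383 j6 -0.119 t 0.05 tilt z [-3.0e-04  2.1e-03 -1.0e+00]
```

```bash
python3 -m crank '[{"x":2.9,"y":-2.4,"z":-0.4},{"x":2.9,"y":-2.4,"z":-0.4},{"x":2.9,"y":-2.4,"z":-0.4},{"x":2.9,"y":-2.4,"z":-0.4},{"x":2.9,"y":-2.4,"z":-0.4}]'
python3 -m crank '[{"x":2.9,"y":-2.4},{"x":2.9,"y":-2.4},{"x":2.9,"y":-2.4},{"x":2.9,"y":-2.4},{"x":2.9,"y":-2.4}]'
python3 -m crank '[{"x":2.9,"y":-2.4},{"x":2.9,"y":-2.4},{"x":1.4,"y":-2.4},{"x":0},{"x":0}]'
python3 - <<'E'
from h import *
snap('wrist','w1'); go([.4965,.102,.25],.4); go([.4905,-.154,.25],-.4)
E
```

```text
tool yaw 0.2428 tool-frame cm [ 50.64 -60.41  -1.86] turn -0.1572 j6 -0.119 t 0.1 tilt z [-2.0e-04  1.9e-03 -1.0e+00]
tool yaw 0.2428 tool-frame cm [ 43.9  -35.71  -1.91] turn 0.6428 j6 -0.119 t 0.1 tilt z [-2.0e-04  1.9e-03 -1.0e+00]schema error: expected keys x, y, z, turn
schema error: expected keys x, y, z, turn
schema error: expected keys x, y, z, turn
```

View pics/w1.png

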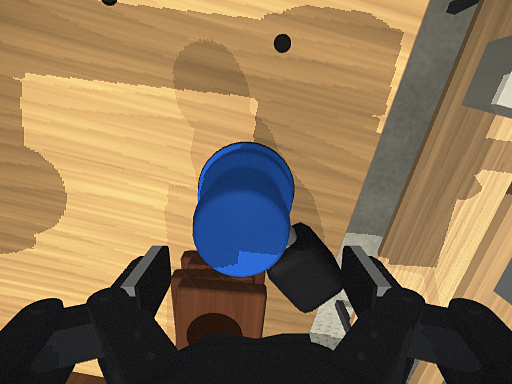

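All the rows were refused because each one needs all four keys, so the arm hasn't moved. The picture only shows the starting area: a blue cup and some wooden blocks, with the fingers at the bottom.

```bash
python3 -m crank '[{"x":2.9,"y":-2.4,"z":-0.4,"turn":0},{"x":2.9,"y":-2.4,"z":-0.4,"turn":0},{"x":2.9,"y":-2.4,"z":-0.4,"turn":0},{"x":2.9,"y":-2.4,"z":-0.4,"turn":0},{"x":2.9,"y":-2.4,"z":-0.4,"turn":0}]'
python3 -m crank '[{"x":2.9,"y":-2.4,"z":0,"turn":0},{"x":2.9,"y":-2.4,"z":0,"turn":0},{"x":2.9,"y":-2.4,"z":0,"turn":0},{"x":2.9,"y":-2.4,"z":0,"turn":0},{"x":2.9,"y":-2.4,"z":0,"turn":0}]'
python3 -m crank '[{"x":2.0,"y":-2.4,"z":0,"turn":0},{"x":0,"y":-2.4,"z":0,"turn":0},{"x":0,"y":-2.4,"z":0,"turn":0},{"x":0,"y":0,"z":0,"turn":0},{"x":0,"y":0,"z":0,"turn":0}]'
python3 - <<'E'
from h import *
snap('wrist','w2'); go([.4965,.102,.25],.4); go([.4905,-.154,.25],-.4)
E
```

```text
time: 0.6
tool_pos: [0.2627, -0.4538, 0.2508]
tool_rot: [-0.0, 0.993, 0.121, -0.0]
contact_force: [0.6, -1.0, -0.3]
gripper_width: 1.0
grasp_force: 0.0
time: 1.1
tool_pos: [0.3745, -0.3024, 0.2509]
tool_rot: [-0.0, 0.993, 0.121, -0.0]
contact_force: [0.2, -0.8, -0.5]
gripper_width: 0.999
grasp_force: 0.0
time: 1.6
tool_pos: [0.3761, -0.2291, 0.2511]
tool_rot: [0.0, 0.993, 0.121, -0.0]
contact_force: [0.3, 0.3, -0.7]
gripper_width: 0.999
grasp_force: 0.0
tool yaw 0.2427 tool-frame cm [ 19.65 -29.29   0.1 ] turn -0.1573 j6 0.611 t 1.65 tilt z [-1.e-04 -3.e-04 -1.e+00]
tool yaw 0.2427 tool-frame cm [12.92 -4.58  0.11] turn 0.6427 j6 0.611 t 1.65 tilt z [-1.e-04 -3.e-04 -1.e+00]
```

View pics/w2.png

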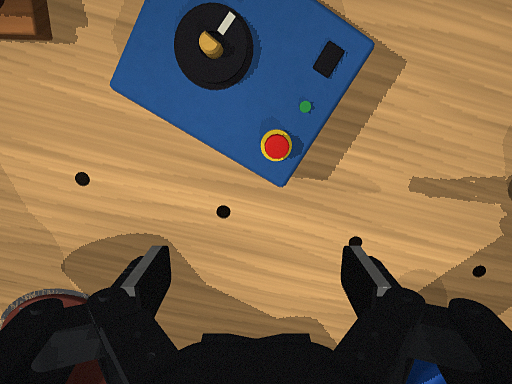

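The wrist view shows the collar centred near (214,46), its white mark near (227,23), and the brass shaft top near (208,42). I'll enlarge this area.

```bash
python3 - <<'E'
from h import *
a=cv2.imread('pics/w2.png')
cv2.imwrite('pics/c2.png',cv2.resize(a[0:95,165:265],(700,580) if 0 else (600,570),interpolation=cv2.INTER_CUBIC))
# box edge direction from pts
f='w2';A,B,C=pt(f,111,86,.07),pt(f,284,186,.07),pt(f,374,44,.07)
print(A,B,C,np.arctan2(*(A-B)[1::-1]),np.arctan2(*(C-B)[1::-1]))
E
```

```text
[ 0.4327574  -0.06072372  0.07      ] [ 0.37225165 -0.26493446  0.07      ] [ 0.53597649 -0.31333211  0.07      ] 1.282745977381342 -0.2874185119365007
```

View pics/c2.png

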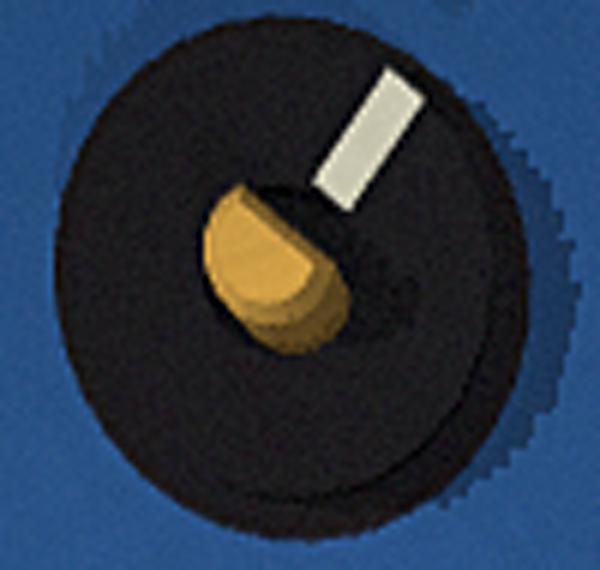

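The crop shows the collar's top ellipse at about x 57–490 and y 17–497, so its centre is near (273,257). The mark's midline runs from (331,197) to (405,83), and the brass top is a D with its flat running from (240,185) to (313,262).

```bash
python3 - <<'E'
from h import *
P=lambda x,y,z:pt('w2',165+(x+.5)/6-.5,(y+.5)/6-.5,z)
ang=lambda a,b:np.arctan2(*(b-a)[1::-1])
c=P(273,257,.084);print(c,'line',ang(P(331,197,.084),P(405,83,.084)),ang(c,P(405,83,.084)))
a,b=P(240,185,.1),P(313,262,.1);print('flat',ang(b,a)-np.pi/2)
# top chamfered rim points fit: left, bottom
for q in [(57,255),(490,300),(255,17),(270,497)]: print(q,np.linalg.norm((P(*q,.084)-c)[:2]))
E
```

```text
[ 0.49560904 -0.15574681  0.084     ] line -0.40856072990531994 -0.48283950107831114
flat -0.5364137812456977
(57, 255) 0.03456657700904192
(490, 300) 0.035241385840999
(255, 17) 0.03347008746026836
(270, 497) 0.035957581213884975
```

```bash
python3 -m crank '[{"x":2.5,"y":-1.2,"z":1,"turn":0},{"x":2.5,"y":-1.2,"z":1,"turn":0},{"x":0,"y":-1.2,"z":1,"turn":0},{"x":0,"y":0,"z":0,"turn":0},{"x":0,"y":0,"z":0,"turn":0}]' | tail -5
python3 - <<'E'
from h import *
snap('wrist','w3')
x,y,_=[int(v) for v in (0,0,0)]
a=np.load('pics/w3.npz');K,T=a['K'],a['T']
q=T@[.495,-.156,.084,1];uv=(K@q[:3]/q[2])[:2];print(uv)
im=cv2.imread('pics/w3.png');u,v=[int(t) for t in uv]
u0,v0=max(u-75,0),max(v-75,0);print(u0,v0)
cv2.imwrite('pics/c3.png',cv2.resize(im[v0:v0+150,u0:u0+150],None,fx=4,fy=4,interpolation=cv2.INTER_CUBIC))
E
```

```text
tool_pos: [0.4156, -0.1828, 0.2211]
tool_rot: [0.0, 0.993, 0.121, -0.0]
contact_force: [-0.5, 0.2, 0.7]
gripper_width: 1.001
grasp_force: 0.0
[246.53168535  96.39051758]
171 21
```

View pics/c3.png

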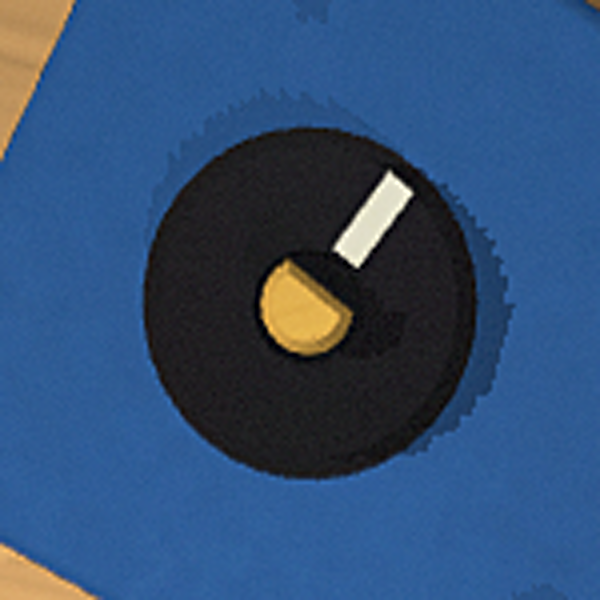

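The collar top spans about x 144–462 and y 127–466, centre (303,297). The mark's midline runs from (346,258) to (401,181), and the brass D's flat from (289,261) to (350,310).

```bash
python3 - <<'E'
from h import *
P=lambda x,y,z:pt('w3',171+(x+.5)/4-.5,21+(y+.5)/4-.5,z)
ang=lambda a,b:np.arctan2(*(b-a)[1::-1])
c=P(303,297,.084);print(c,'line',ang(P(346,258,.084),P(401,181,.084)),ang(c,P(401,181,.084)))
a,b=P(289,261,.098),P(350,310,.098);print('flat',ang(b,a)-np.pi/2)
im=cv2.imread('pics/w3.png')[21:171,171:321]
w=((im.min(2)>150)).astype(np.uint8);ys,xs=np.nonzero(w);sel=(xs>75)&(xs<110)&(ys<70)
X=np.array([pt('w3',171+x,21+y,.084)[:2] for x,y in zip(xs[sel],ys[sel])])
m=X.mean(0);v=np.linalg.svd(X-m)[2][0];print('mark',len(X),m,v,np.arctan(v[1]/v[0]),np.arctan2(*(m-c[:2])[::-1]))
go([.4965,.102,.22],.4)
E
```

```text
[ 0.4962375 -0.1555599  0.084    ] line -0.40894407174519765 -0.49282542993062534
flat -0.40831106604891776
mark 183 [ 0.51574536 -0.16696993] [-0.91713391  0.39857922] -0.4099671765102283 -0.5292380281508642
tool yaw 0.2418 tool-frame cm [ 14.66 -25.75   0.15] turn -0.1582 j6 0.75 t 2.2 tilt z [ 2.e-04 -7.e-04 -1.e+00]
```

```bash
python3 - <<'E'
from h import *
from scipy.optimize import least_squares as LS
im=cv2.imread('pics/w3.png')[21:171,171:321].astype(int)
dark=(cv2.GaussianBlur(im.astype(np.float32),(3,3),0).max(2)<60).astype(np.uint8)
cs=max(cv2.findContours(dark,0,1)[0],key=cv2.contourArea)[:,0]
X=np.array([pt('w3',171+x,21+y,.084)[:2] for x,y in cs])
th=np.arctan2(cs[:,1]-74,cs[:,0]-76)
sel=(th>2.0)|(th<-1.3)   # left/top arc in image
for fix in (1,0):
    r=LS(lambda p:np.linalg.norm(X[sel]-p[:2],axis=1)-(.034 if fix else p[2]),[.495,-.156,.034],loss='soft_l1',f_scale=.0005)
    print(r.x,np.abs(r.fun).mean())
# brass
hsv=cv2.cvtColor(im.astype(np.uint8),cv2.COLOR_BGR2HSV)
b=((hsv[...,0]>12)&(hsv[...,0]<30)&(hsv[...,1]>90)&(hsv[...,2]>100)).astype(np.uint8)
b[:50]=0;b[100:]=0
c=max(cv2.findContours(b,0,1)[0],key=cv2.contourArea)[:,0]
Y=np.array([pt('w3',171+x,21+y,.097)[:2] for x,y in c])
d=np.array([np.cos(-.409),np.sin(-.409)]);n=np.array([-d[1],d[0]])
for e in (d,n): print('brass ext',(Y@e).min(),(Y@e).max())
print('cand on d/n: collar',r.x[:2]@d,r.x[:2]@n,'mark n',np.array([.51575,-.16697])@n)
E
```

```text
[ 0.49476716 -0.1537578   0.034     ] 0.001031107109967683
[ 0.49397337 -0.15761024  0.03732471] 0.00020451358359295762
brass ext 0.506137777021136 0.520951435964147
brass ext 0.04219257344312087 0.06208235694011009
cand on d/n: collar 0.515910270740046 0.05183887510132081 mark n 0.051911510122796774
```

```bash
python3 -m crank '[{"x":1,"y":-4,"z":0,"turn":0},{"x":1,"y":-4,"z":0,"turn":0},{"x":1,"y":-4,"z":0,"turn":0},{"x":1,"y":-4,"z":0,"turn":0},{"x":1,"y":-4,"z":0,"turn":0}]'|tail -5
python3 -m crank '[{"x":1,"y":-3,"z":0,"turn":-0.08},{"x":1,"y":-2.5,"z":0,"turn":-0.08},{"x":0,"y":0,"z":0,"turn":0},{"x":0,"y":0,"z":0,"turn":0}]' |tail -5
python3 - <<'E'
from h import *
snap('wrist','w4')
a=np.load('pics/w4.npz');K,T=a['K'],a['T']
q=T@[.496,.102,.08,1];uv=(K@q[:3]/q[2])[:2];print(uv)
im=cv2.imread('pics/w4.png');u,v=[int(t) for t in uv]
u0,v0=max(u-75,0),max(v-75,0);print(u0,v0)
cv2.imwrite('pics/c4.png',cv2.convertScaleAbs(cv2.resize(im[v0:v0+150,u0:u0+150],None,fx=4,fy=4,interpolation=cv2.INTER_CUBIC),alpha=1.5))
E
```

```text
tool_pos: [0.4167, 0.0244, 0.2225]
tool_rot: [0.0, 0.993, 0.12, 0.001]
contact_force: [0.9, 0.7, -0.2]
gripper_width: 0.999
grasp_force: 0.0
tool_pos: [0.4209, 0.0817, 0.222]
tool_rot: [0.0, 0.98, 0.2, 0.0]
contact_force: [0.1, -0.6, 0.0]
gripper_width: 1.002
grasp_force: 0.0
[265.84574831 103.53879686]
190 28
```

View pics/c4.png

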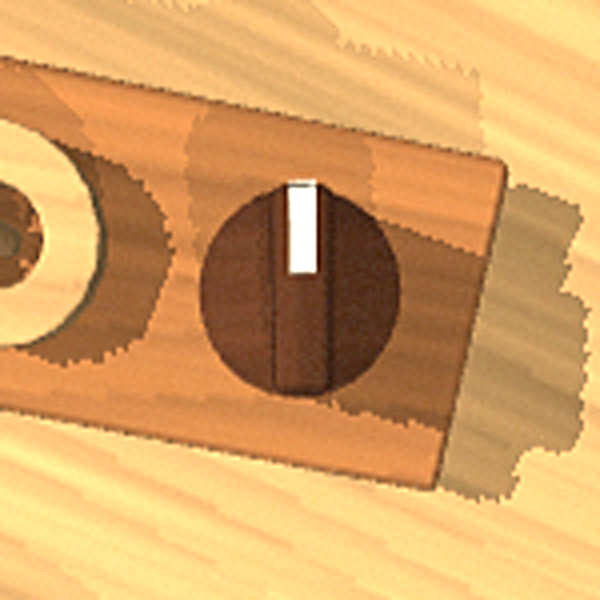

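The bar's top spans x 274–328 and y 186–391, centre (301,288), and is almost parallel to the image columns. The mark points up.

```bash
python3 - <<'E'
from h import *
P=lambda x,y,z:pt('w4',190+(x+.5)/4-.5,28+(y+.5)/4-.5,z)
ang=lambda a,b:np.arctan2(*(b-a)[1::-1])
c=P(301.5,288,.086);a=ang(P(302,390,.086),P(301.5,186,.086));print(c,a,np.linalg.norm(P(302,390,.086)-P(301.5,186,.086)),np.linalg.norm(P(274,290,.086)-P(328,290,.086)))
print(ang(P(274,385,.086),P(274,190,.086)),ang(P(328,385,.086),P(328,190,.086)),pt('w4',190+75,28+85))
go([c[0],c[1],.12],a)
E
```

```text
[0.49861303 0.10419705 0.086     ] 0.4127603035167981 0.04405408483088998 0.012281626875710041
0.40339694808129667 0.4165931634124531 [0.48789234 0.09952401 0.08564242]
tool yaw 0.4011 tool-frame cm [ 8.05  0.92 10.19] turn -0.0117 j6 1.187 t 3.15 tilt z [ 9.e-04 -6.e-04 -1.e+00]
```

```bash
python3 -m crank '[{"x":2.7,"y":0.3,"z":2,"turn":-0.01},{"x":2.7,"y":0.3,"z":2.1,"turn":0},{"x":2.65,"y":0.3,"z":2,"turn":0},{"x":0,"y":0,"z":2,"turn":0},{"x":0,"y":0,"z":2,"turn":0}]' 50|tail -5
python3 -m crank '[{"x":0,"y":0,"z":1,"turn":0},{"x":0,"y":0,"z":0,"turn":0},{"x":0,"y":0,"z":0,"turn":0}]'
python3 - <<'E'
from h import *
go([.4986,.1042,.065],.4105)
E
```

```text
tool_pos: [0.4989, 0.1044, 0.1196]
tool_rot: [0.0, 0.979, 0.203, -0.0]
contact_force: [-1.4, -0.6, 0.1]
gripper_width: 0.501
grasp_force: 0.0
time: 3.95
tool_pos: [0.4985, 0.1053, 0.1111]
tool_rot: [0.0, 0.979, 0.204, 0.001]
contact_force: [0.2, -0.1, 0.3]
gripper_width: 0.5
grasp_force: 0.0
tool yaw 0.4115 tool-frame cm [-0.04  0.11  4.61] turn 0.001 j6 1.222 t 3.95 tilt z [ 0.0011 -0.     -1.    ]
```

```bash
python3 -m crank '[{"x":0,"y":0.1,"z":1.5,"turn":0},{"x":0,"y":0,"z":1.5,"turn":0},{"x":0,"y":0,"z":1.0,"turn":0},{"x":0,"y":0,"z":0.5,"turn":0},{"x":0,"y":0,"z":0,"turn":0}]'
python3 -m crank '[{"x":0,"y":0,"z":0,"turn":0},{"x":0,"y":0,"z":0,"turn":0},{"x":0,"y":0,"z":0,"turn":0},{"x":0,"y":0,"z":0,"turn":0},{"x":0,"y":0,"z":0,"turn":0}]' 0
```

```text
time: 4.45
tool_pos: [0.4974, 0.1051, 0.0638]
tool_rot: [-0.0, 0.979, 0.205, -0.001]
contact_force: [0.0, 1.0, 0.8]
gripper_width: 0.501
grasp_force: 0.0
time: 4.95
tool_pos: [0.499, 0.1052, 0.0661]
tool_rot: [0.0, 0.979, 0.205, 0.001]
contact_force: [0.9, 0.1, 2.2]
gripper_width: 0.149
grasp_force: 60.9
```

```bash
python3 -m crank '[{"x":0,"y":0,"z":-1,"turn":0},{"x":0,"y":0,"z":-2.5,"turn":0},{"x":0,"y":0,"z":-2.5,"turn":0},{"x":0,"y":0,"z":-2.5,"turn":0},{"x":0,"y":0,"z":-1.5,"turn":0}]'
python3 -m crank '[{"x":0,"y":0,"z":0,"turn":0},{"x":0,"y":0,"z":0,"turn":0}]'
python3 - <<'E'
from h import *
snap('scene','s1')
snap('wrist','w5')
a=cv2.imread('pics/w5.png');cv2.imwrite('pics/c5.png',np.hstack([a,cv2.imread('pics/s1.png')])[:, :] if 0 else np.vstack([cv2.resize(a[150:384],(800,365))]))
go([.494,-.1575,.16],-.409)
E
```

```text
time: 5.45
tool_pos: [0.499, 0.1052, 0.1678]
tool_rot: [0.0, 0.979, 0.205, 0.001]
contact_force: [-0.2, 0.1, -0.4]
gripper_width: 0.148
grasp_force: 60.3
time: 5.65
tool_pos: [0.4979, 0.1051, 0.1646]
tool_rot: [-0.0, 0.979, 0.205, -0.0]
contact_force: [0.5, -0.9, -2.2]
gripper_width: 0.146
grasp_force: 60.4
tool yaw 0.4128 tool-frame cm [-10.83  23.92   0.35] turn 0.8218 j6 1.22 t 5.75 tilt z [-3.2e-03 -2.0e-04 -1.0e+00]
```

View pics/c5.png

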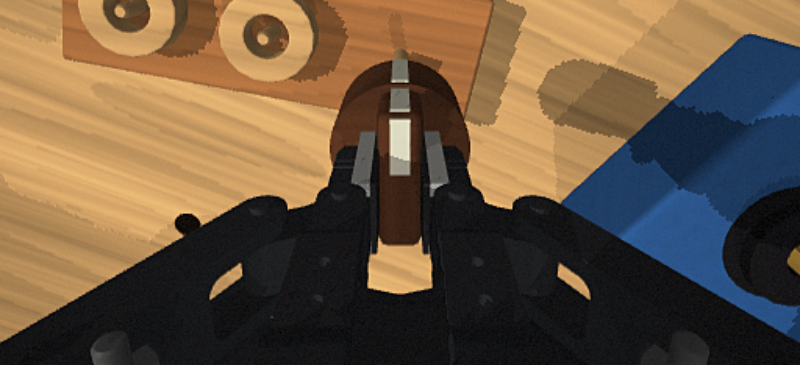

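The knob is held squarely between the pads, with its white mark toward tool +x (about (400,145)). Next I carry it over the shaft and turn it.

```bash
python3 -m crank '[{"x":-1.3,"y":3,"z":0,"turn":0},{"x":-1.8,"y":4,"z":0,"turn":0},{"x":-1.8,"y":4,"z":0,"turn":0},{"x":-1.8,"y":4,"z":0,"turn":0},{"x":-1.8,"y":4,"z":0,"turn":0}]'|tail -5
python3 -m crank '[{"x":-1.3,"y":3,"z":0,"turn":0},{"x":-1.0,"y":1.9,"z":0,"turn":0},{"x":0,"y":0,"z":0,"turn":0.12},{"x":0,"y":0,"z":0,"turn":0.12},{"x":0,"y":0,"z":0,"turn":0.12}]'|tail -5
python3 -m crank '[{"x":0,"y":0,"z":0,"turn":0.12},{"x":0,"y":0,"z":0,"turn":0.12},{"x":0,"y":0,"z":0,"turn":0.12},{"x":0,"y":0,"z":0,"turn":0.1},{"x":0,"y":0,"z":0,"turn":0}]'|tail -5
python3 - <<'E'
from h import *
go([.494,-.1575,.14],-.409)
E
```

```text
tool_pos: [0.4956, -0.1043, 0.1636]
tool_rot: [-0.001, 0.979, 0.205, -0.001]
contact_force: [0.6, 1.0, -0.9]
gripper_width: 0.148
grasp_force: 60.4
tool_pos: [0.4943, -0.1571, 0.1633]
tool_rot: [-0.001, 1.0, 0.024, -0.002]
contact_force: [-0.7, 1.0, -1.2]
gripper_width: 0.144
grasp_force: 60.4
tool_pos: [0.4944, -0.1567, 0.1635]
tool_rot: [-0.0, 0.979, -0.202, -0.001]
contact_force: [-0.5, -0.2, -1.3]
gripper_width: 0.15
grasp_force: 60.4
tool yaw -0.407 tool-frame cm [-0.    0.09  2.35] turn 0.002 j6 1.527 t 7.25 tilt z [-0.0028  0.0013 -1.    ]
```

```bash
python3 -m crank '[{"x":0,"y":0,"z":1,"turn":0},{"x":0,"y":0,"z":1,"turn":0},{"x":0,"y":0,"z":0.5,"turn":0},{"x":0,"y":0,"z":0,"turn":0}]'
python3 -m crank '[{"x":0,"y":0,"z":0.3,"turn":0},{"x":0,"y":0,"z":0.3,"turn":0},{"x":0,"y":0,"z":0,"turn":0}]'
```

```text
time: 7.65
tool_pos: [0.4943, -0.1566, 0.1383]
tool_rot: [-0.0, 0.979, -0.202, -0.002]
contact_force: [-0.3, -0.0, -0.8]
gripper_width: 0.145
grasp_force: 60.4
time: 7.95
tool_pos: [0.4952, -0.1571, 0.134]
tool_rot: [-0.0, 0.979, -0.202, -0.0]
contact_force: [-0.6, -0.2, -0.7]
gripper_width: 0.148
grasp_force: 60.4
```

```bash
python3 -m crank '[{"x":0,"y":0,"z":0.3,"turn":0},{"x":0,"y":0,"z":0.3,"turn":0},{"x":0,"y":0,"z":0,"turn":0}]'
python3 -m crank '[{"x":0,"y":0,"z":0.3,"turn":0},{"x":0,"y":0,"z":0.2,"turn":0},{"x":0,"y":0,"z":0,"turn":0}]'
```

```text
time: 8.25
tool_pos: [0.4951, -0.157, 0.1277]
tool_rot: [0.0, 0.979, -0.202, -0.0]
contact_force: [0.9, 0.1, -0.7]
gripper_width: 0.148
grasp_force: 60.5
time: 8.55
tool_pos: [0.4951, -0.1571, 0.1229]
tool_rot: [0.0, 0.979, -0.202, -0.0]
contact_force: [-0.7, 0.4, -1.5]
gripper_width: 0.147
grasp_force: 60.5
```

```bash
python3 -m crank '[{"x":0,"y":0,"z":0.3,"turn":0},{"x":0,"y":0,"z":0.2,"turn":0},{"x":0,"y":0,"z":0,"turn":0}]'
python3 -m crank '[{"x":0,"y":0,"z":0.2,"turn":0},{"x":0,"y":0,"z":0.2,"turn":0},{"x":0,"y":0,"z":0,"turn":0}]'
```

```text
time: 8.85
tool_pos: [0.4954, -0.157, 0.1185]
tool_rot: [-0.0, 0.979, -0.202, 0.0]
contact_force: [-0.9, 1.8, 2.5]
gripper_width: 0.151
grasp_force: 60.9
time: 9.15
tool_pos: [0.4955, -0.157, 0.1151]
tool_rot: [-0.0, 0.979, -0.202, 0.0]
contact_force: [-3.5, 2.2, 5.2]
gripper_width: 0.146
grasp_force: 61.4
```

```bash
python3 -m crank '[{"x":0,"y":0,"z":0.2,"turn":0},{"x":0,"y":0,"z":0.1,"turn":0},{"x":0,"y":0,"z":0,"turn":0}]'
python3 -m crank '[{"x":0,"y":0,"z":0.1,"turn":0},{"x":0,"y":0,"z":0.1,"turn":0},{"x":0,"y":0,"z":0,"turn":0}]'
```

```text
time: 9.45
tool_pos: [0.4956, -0.1571, 0.114]
tool_rot: [-0.0, 0.979, -0.202, -0.0]
contact_force: [-7.8, 5.7, 15.0]
gripper_width: 0.15
grasp_force: 62.7
time: 9.75
tool_pos: [0.4957, -0.1571, 0.1139]
tool_rot: [-0.0, 0.979, -0.202, -0.0]
contact_force: [-13.3, 7.0, 24.9]
gripper_width: 0.145
grasp_force: 64.1
```

```bash
python3 -m crank '[{"x":-0.1,"y":0,"z":0,"turn":0},{"x":0,"y":0,"z":0.05,"turn":0},{"x":0,"y":0,"z":0,"turn":0},{"x":0,"y":0,"z":0,"turn":0}]'
python3 - <<'E'
from h import *
snap('wrist','w6'); im=cv2.imread('pics/w6.png')
for v in (225,235,245,255,265): print(v,pt('w6',256,v).round(4))
s=im[110:330,150:370];cv2.imwrite('pics/c6.png',cv2.resize(s,(580,580)))
E
```

```text
time: 10.15
tool_pos: [0.4957, -0.1571, 0.1139]
tool_rot: [0.0, 0.979, -0.202, 0.001]
contact_force: [-11.3, 7.2, 23.9]
gripper_width: 0.145
grasp_force: 64.0
225 [ 0.515  -0.1671  0.1326]
235 [ 0.511  -0.1654  0.134 ]
245 [ 0.5066 -0.1635  0.1343]
255 [ 0.5018 -0.1614  0.1343]
265 [ 0.4966 -0.1592  0.1336]
```

View pics/c6.png

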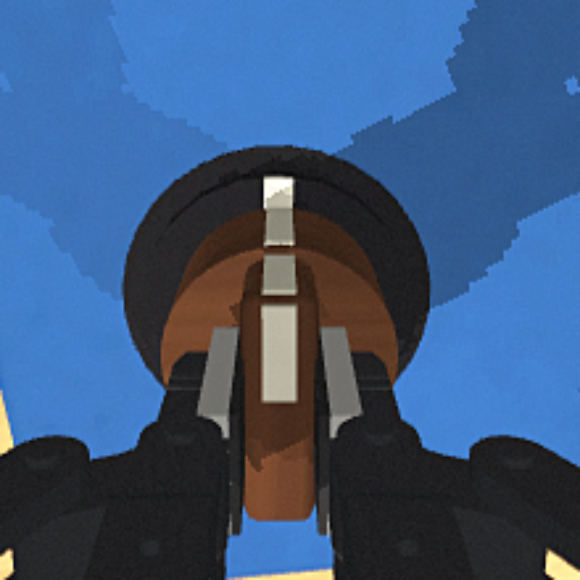

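The bar top sits at 0.134 m, exactly where a fully home knob should be. The mark on the knob lines up with the mark on the collar at (279,190). The grip is 64 N and the downward push about 24 N, so I'm handing in.

```bash
python3 -c "
from plant import manip
print(manip.job_done())"
```

```text
the job is handed in; nothing more can be done
None
```

The knob is on the D-shaft and fully home with its white mark lined up with the collar's, and I handed the job in at about 10 s with the gripper still holding it pressed down; the verdict was not reported back.

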